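# Release and catch the ring box

### The job

Press the release key of the spring-fed dispenser on the counter fully down with one finger so that the ring box pops out of its nest, and have the other finger in the runway to stop the box before it shoots away. Finish while holding: the key kept down and the box, still flat on the runway, trapped between the spring pusher and that finger. Do not lift or tip the box, and leave the cup, the toy car, the opera glasses and the watch box alone.

Things in the scene. Friction and masses are not known exactly. Their poses are not given: they have to be found in the camera images.
- dispenser: spring-fed box dispenser, black with steel rails, fixed; place and yaw vary. Origin: on the counter under the runway's middle line; x points to its rear, z up. Runway: level slab, x -75 (open front end) to +98 mm, surface 20 mm above the counter, between steel side rails (y = 25 to 30 mm either side, tops 26 mm up). Rear housing x 98 to 112 mm, 52 mm high, carries the pusher.
- stop_place (a point): point on the runway's surface (20 mm above the counter) beside the key, at dispenser x = -10, y = 0 mm: the place for the stopping finger, held just above it. Released, the box shoots this way (dispenser -x) at nearly 1 m/s, out of reach of the pusher, if nothing stops it. A finger 10 to 25 mm wide here stops it after about 15 to 25 mm; it must stop within 40 mm.
- key_top (a point): centre of the flat top of the release key, a ridged steel cap 34 mm (dispenser x) by 26 mm (y) on a housing 26 mm high at the runway's +y side. At rest its top is 40 mm above the counter at dispenser x = -10, y = +46 mm, 10 mm lower than the ring box's top; fully pressed it is 30 mm above the counter, 4 mm above the side rails.
- release_key (a joint): how far the key is pressed down, m: 0 at rest, 0.010 fully down. Spring: about 1.4 N at first, 5 N fully down, plus up to 2 N of rubbing of the gate on the box. The gate lets the box go at about 0.006. It springs back when let go.
- gate (a point): top middle of the low steel gate bar that holds the box in its nest: at dispenser x = 16 to 20 mm, 34 mm wide, 6 mm above the runway at rest. It is one piece with the release key, sinks as the key is pressed and rises again with it (under the box, if the key is let go).
- pusher: steel pusher plate, 40 mm wide, 22 to 47 mm above the counter, behind the box. Origin: middle of its front face's width, at the level of the runway, at dispenser x = +61 mm at the start. A spring drives it towards dispenser -x with about 2.5 N, falling to 1.5 N at the end of its 40 mm stroke.
- ring_box: closed dark brown leatherette ring box with a brass seam line, 40 mm (x) by 44 mm (y) by 30 mm high, about 80 g, loose. Origin: centre of its underside. At the start it stands on the runway against the gate, axes as the dispenser's, origin at dispenser x = +40, y = 0, z = 20 mm, front face at x = +20 mm.
- baby_cup: bystander: silver baby cup, 54 mm across, 55 mm high, handle at its +y side. Origin: centre of its underside.
- tin_car: bystander: red tin wind-up car, 85 mm (x) by 40 mm by 42 mm high. Origin: on the counter under its middle.
- opera_glasses: bystander: brass opera glasses standing on their wide lenses, 42 mm (x) by 94 mm (y) by 62 mm high. Origin: on the counter under their middle.
- watch_box: bystander: black lacquered watch box, 150 mm (x) by 240 mm (y), 75 mm high, fixed; its glass lid stands raised at its +x side, up to 0.23 m high. Origin: centre of its underside.
Things that resemble listed ones, but are neither listed nor needed, are in the scene too. What is meant by the ring_box is not blue, and is the larger of those in its own colour.

How it is judged:
By the outcome, as a careful person would: the job done as asked, in the order asked, and still so for the second after the job is handed in, while the arm keeps its last pose, push and grip.
It also fails if it takes over 29 s, if anything falls off the work surface, if the arm or the gripper's body presses on something with over 40 N, if the wrist force passes 120 N, or if a joint passes its speed limit or range.

### The arm

A 6-joint arm with a two-finger parallel gripper is mounted at the origin on the work surface. World frame = base frame: x ahead of the robot, y to its left, z up, the work surface at z = 0. Lengths are in m, angles in rad, forces in N, time in s.
With the tool pointing down it reaches from about 0.3 to 0.775 m from the base axis. Payload 14.6 kg.
Tool frame: the origin (TCP) lies on the front face of the gripper's body, between the roots of the fingers; the fingertips stand 97 mm ahead of it and the grasp point (between the pads) lies 78 mm ahead of it; z points along the fingers, y is the line along which they close (so a half turn about z gives the same grasp; the last joint's range is limited). The gripper opens to 94 mm and grips with 3 to 60 N. Pads are 16 mm wide; open, the fingers measure 119 mm over their backs; the gripper's body (75 mm by 177 mm) begins 78 mm behind the grasp point.
Start: joints at [-0.067, 0.3, 1.521, -0, 1.321, -0.067], TCP at [0.55, -0, 0.303] pointing down, gripper open.
Joint ranges: [-3.03, 3.03], [-0.79, 2.21], [0.23, 2.52], [-1.04, 4.18], [0, 3.07], [-2.55, 2.55]. Speed limits (rad/s): [2.22, 2.22, 2.57, 3.14, 3.14, 3.14].

### API

Orientations are given as a unit quaternion [x, y, z, w].
In Python, from cell import read_state, capture, sign_off, search_frame, mark_of gives the robot as it stands.
- The arm moves only by the tool servo_tool, never from a script. Its argument "moves" is one flat list of numbers, 7 for each row, row after row: the turn, a rotation vector about the tool's x, y, z as a fraction of full scale, then the shift along the tool's x, y, z as a fraction of full scale, then the closure, from -1 (fully open) to 1 (shut). In form: [rx, ry, rz, x, y, z, jaw, rx, ry, rz, x, y, z, jaw, ...]. A call has 1 to 20 rows; each row shifts and turns the commanded pose from where the row before left it, along the tool's axes as they then stand; what a row does not reach is not made up. Full scale, the value 1, is 0.05 m for a shift and 8 degrees for a turn. A row lasts 1/10 s, in which the tool goes at most 50 mm and 8.59 degrees, less where a joint would pass 70% of its speed; a pose out of reach is approached as far as the arm can. A call with a number of a shift or a turn outside -1 to 1 is refused whole. A call with a gripper value outside its range is refused whole. The fingers move at their own pace and stop on an object; "newtons" is the grip in N (left out, the last holds). Time passes only in rows, so rows that do not move let the fingers close. It gives the time, the measured TCP pose, the force, the opening and the grip force at its end, in the units of the state.
- read_state(): the state, without advancing time (a new reading comes with each control period).
- capture(name): name is "scene" or "side" or "wrist"; returns a dict with "image" (400x640x3 uint8, red, green, blue), "fx", "fy", "cx", "cy" (pixels), "camera_from_world" (4x4, takes a point from world to camera coordinates). Camera axes: x right, y down, z forward; pixel columns grow to the right and rows downward; lengths in m; the calibration is good to about 2 mm. A picture is of the moment at which its call begins. There is no depth.
- sign_off(): hands the job in; it is judged then, once.
Trained networks look in a picture, given as the dict that the camera call returned (one of the last four; its "shot" number tells which), for a name from the list of things; names that differ only in an ending like _2 or _b are one class to them, and where a whole thing is asked for, a point or a joint stands for the part that bears it (a point fixed in the world has none). Each returns a list of dicts, best first, with "score" (0 to 1); they miss things now and then, are a little off and sometimes report something else, mostly with a low value. They report only what shows in the picture. A call takes as long as a camera call. They do not tell look-alikes from the thing itself.
- search_frame(picture, label): "point" ([x, y, z] in m, in world coordinates, good to about 4 mm: the middle of the surface that is visible of it).
- mark_of(picture, label): "point" ([x, y, z] in m, in world coordinates, good to about 4 mm: a listed point, or the origin of a listed thing).
The state is a dict: "clock": time; "q": joint angles; "qd": joint speeds; "joint_efforts": joint torques, N m; "eef_pos": TCP position; "tool_rot": TCP orientation; "contact_force": force on the tool from outside, world axes, zero at the start; "wrist_torque": the same for the moment, N m; "width": finger opening in m; "finger_force": force on a finger pad.
Only numpy, scipy, OpenCV 4.12 (cv2) and the standard library are available. Lean on these libraries where they do the work, as an engineer would, in place of code of your own. Each camera call takes 0.05 s, during which the arm holds its last target. There are 200 camera calls.

## Working session

There is one attempt and no reset: what is moved stays moved. The work goes in short steps, Python scripts to look and compute and a tool call to move; the robot and the scene stay as the last step left them, time stands still between calls to the robot, and variables do not carry over. Pictures are saved under pics/ and viewed, at most 10 in all, crops included, and the job is handed in when it is done.

Besides the shell and the picture viewer there is one more tool, called after ">>>" as name(argument=value, ...) on one line, values as JSON. servo_tool: Moves the arm, as the interface text tells. Shift numbers are shares of 0.05 m and turn numbers shares of 8 degrees, none past 1 either way. Its arguments: {"type":"object","properties":{"moves":{"type":"array","items":{"type":"number"}},"newtons":{"type":"number"}},"required":["moves"]}

```bash
mkdir -p pics; ls
cat > h.py <<'E'
import numpy as np, cv2
from cell import *
def save(c,n): cv2.imwrite('pics/'+n,cv2.cvtColor(c['image'],cv2.COLOR_RGB2BGR))
def px(c,p):
    q=c['camera_from_world']@np.r_[p,1]; return np.round([c['fx']*q[0]/q[2]+c['cx'],c['fy']*q[1]/q[2]+c['cy']],1)
def ray(c,u,v,z):
    T=np.linalg.inv(c['camera_from_world']); d=T[:3,:3]@np.array([(u-c['cx'])/c['fx'],(v-c['cy'])/c['fy'],1]); o=T[:3,3]
    return o+d*(z-o[2])/d[2]
E
python3 - <<'E'
from h import *
np.set_printoptions(precision=4,suppress=True)
for n in ['scene','side']:
    c=capture(n); save(c,n+'1.png')
    for l in ['dispenser','key_top','stop_place','gate','ring_box','pusher','baby_cup','tin_car','opera_glasses','watch_box']:
        for r in mark_of(c,l)[:3]: print(n,l,round(r['score'],2),np.round(r['point'],4),px(c,r['point']))
s=read_state(); print(s['clock'],s['eef_pos'],s['tool_rot'],s['width'])
E
```

```text
pics
scene dispenser 0.71 [ 0.5517 -0.1322  0.0011] [221. 243.]
scene key_top 0.5 [ 0.5255 -0.0956  0.0403] [225.9 221.4]
scene stop_place 0.66 [ 0.5453 -0.1386  0.024 ] [216.8 235.9]
scene gate 0.5 [ 0.5629 -0.1174  0.0247] [227.3 235.6]
scene ring_box 0.61 [ 0.588  -0.1136  0.0193] [234.1 241. ]
scene ring_box 0.54 [ 0.5567 -0.2785  0.0019] [171.7 267.4]
scene ring_box 0.45 [ 0.6216  0.0089 -0.0005] [279.5 234.5]
scene pusher 0.55 [ 0.6075 -0.105   0.0199] [241.1 242.9]
scene baby_cup 0.88 [ 0.6589 -0.2377  0.0029] [207.9 280.6]
scene tin_car 0.75 [0.5109 0.0561 0.0035] [268.7 209.9]
scene opera_glasses 0.9 [ 0.725  -0.0601  0.0025] [283.2 262.7]
scene opera_glasses 0.75 [0.4847 0.5569 0.002 ] [379.3 154.6]
scene opera_glasses 0.26 [ 0.5859 -0.1154  0.0201] [233.  240.7]
scene watch_box 0.69 [0.484  0.5558 0.0003] [378.9 155.1]
side dispenser 0.84 [ 0.5509 -0.1321 -0.0024] [335.9 303.1]
side dispenser 0.6 [ 0.5862 -0.1141  0.0198] [347.2 285.6]
side key_top 0.48 [ 0.522  -0.0936  0.0384] [316.3 280.7]
side stop_place 0.98 [ 0.5463 -0.1383  0.0227] [335.6 296.3]
side gate 0.65 [ 0.5675 -0.1247  0.0239] [341.8 289.3]
side ring_box 0.97 [ 0.5511 -0.2768 -0.002 ] [370.5 351.8]
side pusher 0.39 [ 0.6075 -0.107   0.0174] [354.3 282.1]
side baby_cup 0.66 [ 0.6613 -0.24   -0.0004] [408.8 321.2]
side baby_cup 0.39 [ 0.5541 -0.1336 -0.001 ] [337.6 302.6]
side tin_car 0.71 [0.5039 0.0524 0.0015] [284.8 259.3]
side opera_glasses 0.77 [ 0.7278 -0.0696  0.0015] [390.9 265.4]
side watch_box 0.79 [0.4806 0.5542 0.0014] [225.9 178.7]
1.1 [ 0.55   -0.      0.3026] [0.7071 0.7071 0.     0.    ] 0.09411394805017437
```

View pics/scene1.png

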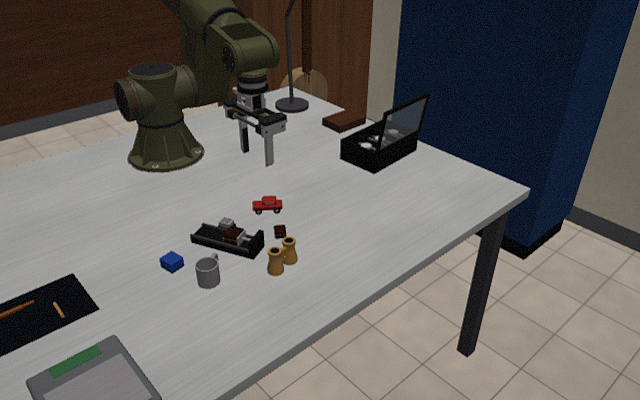

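View pics/side1.png

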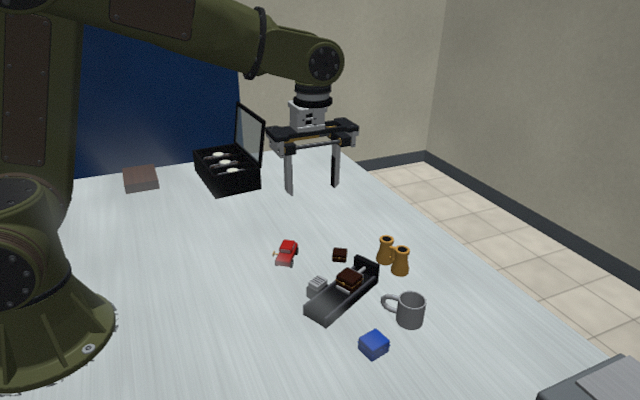

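The scene shows the dispenser at about (228,238), with a brown box in its nest at (234,238), a small brown box at (280,231) and a blue one at (172,261). In the side view these are at (349,278), (340,255) and (374,344). Ring box candidates:
- Nest box, side (349,278): brown, the larger one and standing on the runway, so I choose this.
- Loose brown box, side (340,255): smaller.
- Blue box, side (374,344): excluded by its colour.

Next I'll fit the dispenser pose and check a crop.

```bash
cat > fit.py <<'E'
from h import *
L={'dispenser':(0,0),'key_top':(-10,46),'stop_place':(-10,0),'gate':(18,0),'ring_box':(40,0),'pusher':(61,0)}
def fit(P,Q):
    A=np.array([complex(*p)/1000 for p in P]);B=np.array([complex(*q[:2]) for q in Q])
    a=A-A.mean();b=B-B.mean();r=(a.conj()*b).sum();th=np.angle(r);o=B.mean()-A.mean()*np.exp(1j*th)
    res=np.abs(B-o-A*np.exp(1j*th))*1000
    return o,th,res
def report(o,th,res):
    print('o',np.round([o.real,o.imag],4),'yaw',round(np.degrees(th),2),'res',np.round(res,1))
    m=o+(-.010+.023j)*np.exp(1j*th); print('mid',np.round([m.real,m.imag],4))
E
python3 - <<'E'
from fit import *
P=[];Q=[]
for n in ['scene','side']:
    c=capture(n)
    for l in L:
        for r in mark_of(c,l)[:1]:
            if np.hypot(*(np.array(r['point'][:2])-[.565,-.12]))<.08: P.append(L[l]);Q.append(r['point'])
report(*fit(P,Q))
im=cv2.cvtColor(c['image'],cv2.COLOR_RGB2BGR)[220:370,260:440]
cv2.imwrite('pics/crop1.png',cv2.resize(im,None,fx=4,fy=4,interpolation=cv2.INTER_CUBIC))
E
```

```text
o [ 0.5524 -0.1322] yaw 26.73 res [0.6 3.2 1.1 3.5 2.9 4.2 1.6 3.4 1.8 4.9 1.1]
mid [ 0.5331 -0.1161]
```

View pics/crop1.png

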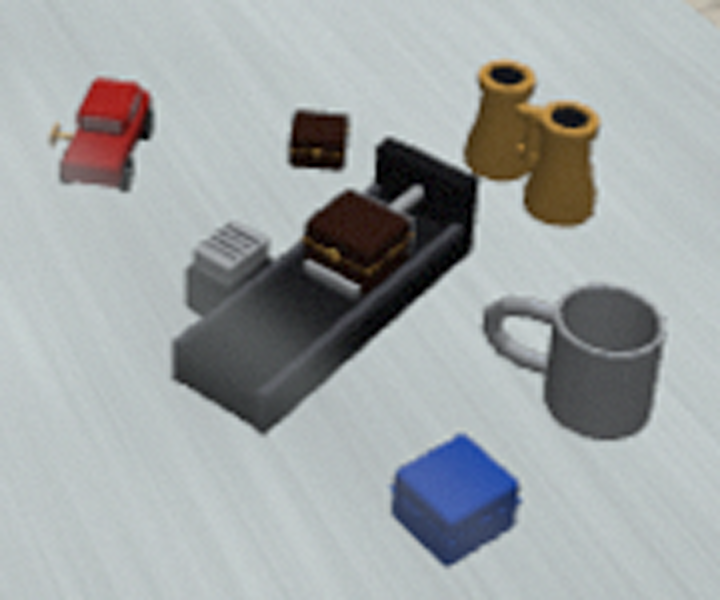

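The crop shows the nest box at crop (357,238), behind the gate bar at (333,276). The ridged key is at (232,248), and the loose brown box at (319,140) is clearly smaller, so the choice stands. Now I move above it, turn the tool and set the finger gap.

>>> servo_tool(moves=[0,0,0,-0.58,-0.085,0.3,0.287,0,0,0,-0.58,-0.085,0.3,0.287,0,0,0,-0.58,-0.085,0.3,0.287,0,0,0,-0.58,-0.085,0.3,0.287,0,0,0.99,0,0,0,0.287,0,0,0.99,0,0,0,0.287,0,0,0.99,0,0,0,0.287,0,0,0.99,0,0,0,0.287,0,0,0.99,0,0,0,0.287,0,0,0.99,0,0,0,0.287,0,0,0.99,0,0,0,0.287,0,0,0.99,0,0,0,0.287,0,0,0,0,0,0,0.287,0,0,0,0,0,0,0.287,0,0,0,0,0,0,0.287])

```text
clock: 3.3
eef_pos: [0.533, -0.116, 0.2426]
tool_rot: [0.973, 0.232, 0.0, -0.0]
contact_force: [-0.5, 0.5, -0.1]
width: 0.0333
finger_force: 0.0
```

```bash
cat > m.py <<'E'
from fit import *
import sys
from scipy.spatial.transform import Rotation as R
P=[];Q=[]
for n in ['wrist','side','scene']:
    c=capture(n); save(c,n+sys.argv[1]+'.png')
    for l in L:
        for r in mark_of(c,l)[:1]:
            if np.hypot(*(np.array(r['point'][:2])-[.565,-.12]))<.08: P.append(L[l]);Q.append(r['point']);print(n,l,round(r['score'],2),np.round(r['point'],4),px(c,r['point']))
o,th,res=fit(P,Q);report(o,th,res)
s=read_state();M=R.from_quat(s['tool_rot']).as_matrix()
m=o+(-.010+.023j)*np.exp(1j*th)
d=np.r_[m.real,m.imag,.127]-s['eef_pos']
print('clock',s['clock'],s['eef_pos'],'w',s['width'],'tool y deg',np.degrees(np.arctan2(M[1,1],M[0,1])),'tilt',M[:,2])
print('need tool shift mm',np.round(M.T@d*1000,1),'rot deg cw',np.degrees(np.arctan2(M[1,1],M[0,1])-th)+90, s['contact_force'])
E
python3 m.py 2
```

```text
wrist dispenser 0.71 [ 0.5499 -0.1316 -0.0047] [340.1 184.1]
wrist key_top 0.6 [ 0.5265 -0.0932  0.0422] [298.3 195.8]
wrist stop_place 0.76 [ 0.5426 -0.1383  0.0202] [343.8 196.8]
wrist gate 0.96 [ 0.569  -0.1229  0.0271] [343.1 169.5]
wrist pusher 0.56 [ 0.6069 -0.1065  0.0187] [345.6 128.6]
side dispenser 0.62 [ 0.5505 -0.1332 -0.0022] [336.  303.4]
side key_top 0.73 [ 0.5241 -0.0934  0.0405] [317.2 279.6]
side stop_place 0.62 [ 0.5457 -0.1332  0.0243] [334.3 294.3]
side gate 0.64 [ 0.5692 -0.1246  0.0267] [342.5 288.1]
side ring_box 0.82 [ 0.5868 -0.1193  0.0188] [348.6 287.4]
side pusher 0.6 [ 0.6095 -0.1031  0.0196] [354.3 280. ]
scene dispenser 0.71 [ 0.5554 -0.13    0.0007] [222.5 243.5]
scene key_top 0.57 [ 0.5441 -0.1356  0.0225] [217.6 235.7]
scene stop_place 0.86 [ 0.5447 -0.1344  0.0236] [218.  235.3]
scene gate 0.57 [ 0.5669 -0.118   0.0256] [227.9 236.1]
scene pusher 0.44 [ 0.6099 -0.1056  0.0216] [241.4 242.9]
o [ 0.5548 -0.1342] yaw 28.58 res [ 5.6  6.   3.5  3.2  2.1  4.4  5.2  5.8  1.8  5.2  2.3  4.3 42.1  4.8
  8.5  1.6]
mid [ 0.535  -0.1188]
clock 4.35 [ 0.53299113 -0.11600539  0.24266725] w 0.03340100794509471 tool y deg -63.361974647615874 tilt [ 2.34384781e-05 -9.53172357e-07 -1.00000000e+00]
need tool shift mm [  0.6   3.4 115.7] rot deg cw -1.943143048926558 [ 0.27188347 -0.11536548  0.57700068]
```

View pics/wrist2.png

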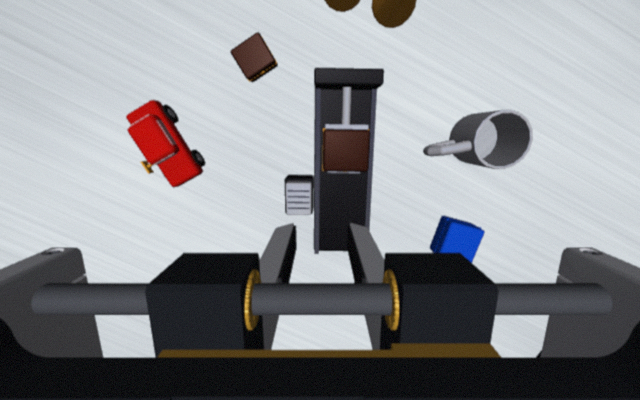

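The wrist view shows the key at (299,195) on the left of the runway and the box at (346,150), with the rails running nearly straight up the picture. The fit was spoiled by the occluded scene key_top (42 mm residual), so I'll redo it from wrist pixels.

Run:
```python
from fit import *
c=capture('wrist')
g=cv2.cvtColor(c['image'],cv2.COLOR_RGB2GRAY)[55:260,270:400]
cv2.imwrite('pics/crop2.png',cv2.resize(c['image'][55:205,270:400,::-1],None,fx=4,fy=4,interpolation=cv2.INTER_CUBIC))
for l,u,v,z,loc in [('key',299,195,.04,(-10,46)),('box',346,150,.05,(40,0))]:
    print(l,np.round(ray(c,u,v,z),4),loc)
# points kept from networks (two views + earlier), outlier dropped
P=[(0,0),(-10,46),(-10,0),(18,0),(61,0),(0,0),(-10,46),(-10,0),(18,0),(40,0),(61,0)]
Q=[(.5499,-.1316),(.5265,-.0932),(.5426,-.1383),(.569,-.1229),(.6069,-.1065),(.5505,-.1332),(.5241,-.0934),(.5457,-.1332),(.5692,-.1246),(.5868,-.1193),(.6095,-.1031)]
P+=[(0,0),(-10,46),(-10,0),(18,0),(40,0),(61,0),(0,0),(-10,46),(-10,0),(18,0),(61,0)]
Q+=[(.5517,-.1322),(.5255,-.0956),(.5453,-.1386),(.5629,-.1174),(.588,-.1136),(.6075,-.105),(.5509,-.1321),(.522,-.0936),(.5463,-.1383),(.5675,-.1247),(.6075,-.107)]
o,th,res=fit(P,Q);report(o,th,res)
for l,x,y,z in [('key',-10,46,.04),('keyc1',-27,33,.04),('keyc2',7,33,.04),('keyc3',7,59,.04),('keyc4',-27,59,.04),('boxF+',20,22,.05),('boxF-',20,-22,.05),('boxR+',60,22,.05),('boxR-',60,-22,.05),('railR',98,-30,.026),('railF+',-75,30,.026),('railF-',-75,-30,.026),('hous+',112,30,.052)]:
    w=o+(x+1j*y)/1000*np.exp(1j*th); print(l,px(c,[w.real,w.imag,z]))
```

```text
key [ 0.5271 -0.0935  0.04  ] (-10, 46)
box [ 0.5884 -0.1141  0.05  ] (40, 0)
o [ 0.5522 -0.1317] yaw 25.12 res [2.3 3.1 2.4 1.3 0.8 2.2 1.1 3.8 0.9 4.8 3.4 0.7 2.3 3.4 8.7 1.2 0.8 1.3
 1.7 3.9 1.1 1.2]
mid [ 0.5334 -0.1152]
key [298.2 198.4]
keyc1 [310.7 214.8]
keyc2 [311.4 182.2]
keyc3 [285.4 181.5]
keyc4 [285.4 214.2]
boxF+ [322.7 170.8]
boxF- [368.6 172.1]
boxR+ [323.9 127.8]
boxR- [371.4 129.1]
railR [378.1  89.5]
railF+ [313.1 252.8]
railF- [366.9 254.1]
hous+ [316.6  66.3]
```

View pics/crop2.png

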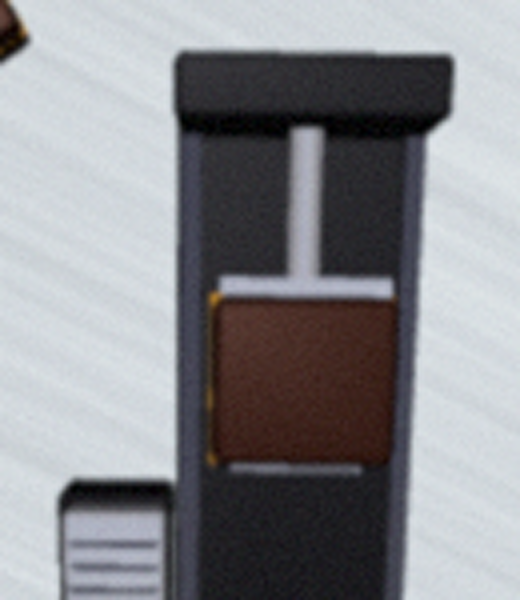

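The predicted key and box edges match the crop to within 1–2 px: key left edge 285.5, right edge 312.5, top edge 181.7, and box front at row 170.7. The tool is already centred to about 1 mm, so I descend to 5 mm above the key.

>>> servo_tool(moves=[0,0,0.09,0,0,0.4,0.287,0,0,0,0,0,0.4,0.287,0,0,0,0,0,0.4,0.287,0,0,0,0,0,0.4,0.287,0,0,0,0,0,0.4,0.287,0,0,0,0,0,0,0.287])

```text
clock: 5.0
eef_pos: [0.5321, -0.1157, 0.1404]
tool_rot: [0.975, 0.224, -0.002, -0.001]
contact_force: [-1.0, 0.4, -0.2]
width: 0.0337
finger_force: 0.0
```

Run:
```python
from h import *
c=capture('side');im=c['image'][210:330,260:420,::-1]
a=cv2.resize(im,None,fx=4,fy=4,interpolation=cv2.INTER_CUBIC);cv2.imwrite('pics/crop3.png',a)
c=capture('wrist');save(c,'wrist3.png')
s=read_state();print(s['clock'],s['eef_pos'],s['contact_force'],s['width'])
```

```text
5.1 [ 0.53313894 -0.11603157  0.14309142] [-0.1247646   0.62417942 -0.8313894 ] 0.03340944055295417
```

View pics/crop3.png

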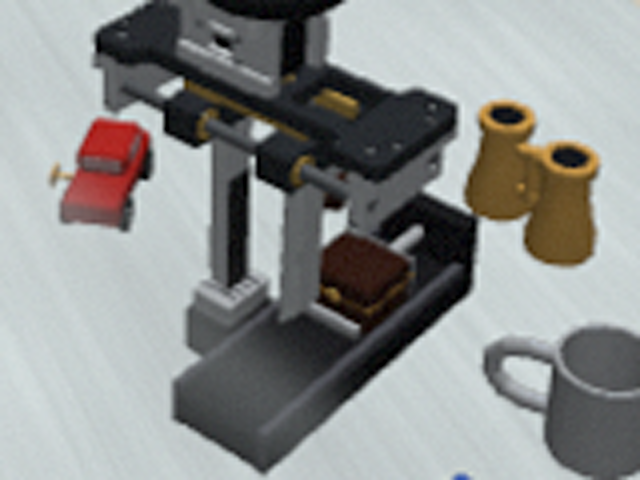

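View pics/wrist3.png

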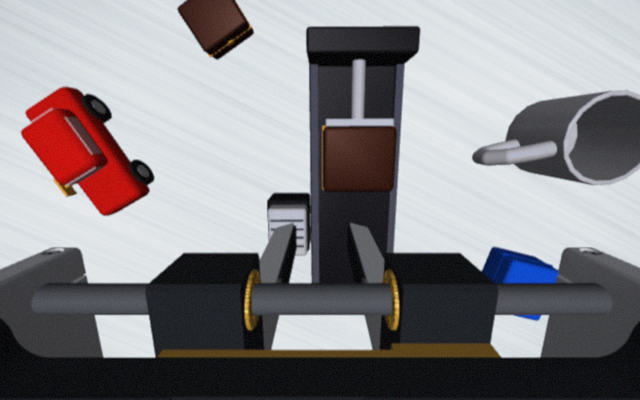

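The side crop shows the key finger right over the key cap at crop (232,285), and the other finger over the runway at (293,318) in front of the gate. Nothing is touching yet. Now I press.

>>> servo_tool(moves=[0,0,0,0,0,0.1,0.287,0,0,0,0,0,0.2,0.287,0,0,0,0,0,0.04,0.287,0,0,0,0,0,0,0.287,0,0,0,0,0,0,0.287])

```text
clock: 5.6
eef_pos: [0.5337, -0.1162, 0.1271]
tool_rot: [0.975, 0.224, 0.001, 0.001]
contact_force: [-2.9, -0.4, 16.8]
width: 0.0338
finger_force: 10.0
```

Run:
```python
from h import *
c=capture('side');im=c['image'][210:330,260:420,::-1]
a=cv2.resize(im,None,fx=4,fy=4,interpolation=cv2.INTER_CUBIC);cv2.imwrite('pics/crop4.png',a)
for l in ['ring_box','key_top','pusher']: print(l,[(round(r['score'],2),np.round(r['point'],4)) for r in mark_of(c,l)[:2]])
s=read_state();print(s['clock'],s['eef_pos'],s['eef_pos'][2]-.097,s['contact_force'],s['wrist_torque'],s['width'])
```

```text
ring_box [(0.78, array([ 5.532e-01, -2.739e-01,  4.000e-04])), (0.72, array([ 0.5689, -0.1255,  0.0194]))]
key_top [(0.53, array([ 0.524 , -0.0961,  0.0271]))]
pusher [(0.71, array([ 5.507e-01, -1.318e-01, -3.000e-04])), (0.41, array([ 0.5892, -0.1158,  0.02  ]))]
5.8 [ 0.5336457  -0.11621359  0.12707164] 0.030071639418427693 [-2.87204107  1.14522507 17.13701531] [ 0.39344005  0.78967929 -0.05048367] 0.03358093911622169
```

View pics/crop4.png

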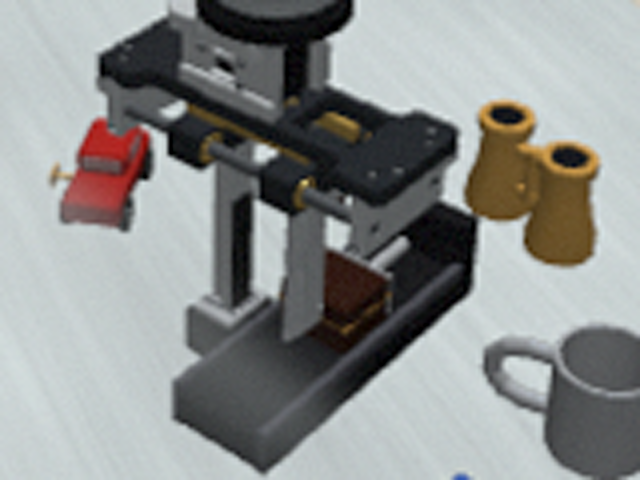

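The crop shows the key cap level with its housing at (232,310). The box is flat between the stop finger at (305,310) and the pusher at (385,280). The fingertips are at 30.1 mm with 17 N on the key, so it is bottomed, and the box has moved about 21 mm. I'm handing in.

```bash
python3 -c "
from cell import *
print(sign_off())"
```

```text
the job is handed in; nothing more can be done
None
```

The job is handed in at about 5.8 s on the clock: the key is held fully down, and the ring box is flat on the runway, trapped between the pusher and the stopping finger after about 21 mm of travel; no result came back.

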